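# Show the bead dish to the case mirror

### The job

Raise the stiff mirrored lid of the wooden jewellery case to about 60 degrees open and leave it standing there. Then pick up the white dish by its brass handle, turn it about a quarter turn so that its blue tab points square at the case, and finish still holding it in the gripper, level, about 10 cm above the tray and centred in front of the mirror roughly a hand's width from the case. Keep the dish level and the loose red ball in its middle all the time, and do not disturb the other things.

Things in the scene. Friction and masses are not known exactly. Their poses are not given: they have to be found in the camera images.
- case_lid (a joint): opening angle of the case lid in rad: 0 shut, grows as it opens, 1.05 is 60 degrees, stop at 1.75. The hinge is stiff: the lid stays where it is left and needs about 3 to 5 N at the pull.
- case_hinge (a point): middle of the lid's hinge axis, on the upper back edge of the fixed dark wooden jewellery case (160 front to back, 220 wide, 75 high; the lid 12 thick with a mirror on its inner face). Fixed to the case: x axis points from the case's front to its back, y along the hinge axis, z up. The front face of the case is at x = -160 mm. The lid opens by its front edge rising and swinging back.
- lid_pull (a point): centre of the brass barrel pull on the lid's front edge: a cylinder 16 diameter and 26 long, its length parallel to the hinge axis, on an 8 thick stem 29 mm in front of the lid. It lies 195 mm from the hinge axis and, with the lid shut, 81 mm above the table. Pinched on its two flat ends (fingers closing along the hinge direction, 26 mm wide) the barrel can turn in the fingers while the lid swings.
- dish_mid (a point): centre, half-way up, of the loose white dish (0.18 kg): a round concave plate 110 diameter, rim 24 high, standing on the tray's floor, with an arched brass handle above it, 84 high overall. Its x axis points out to the blue tab on the rim (30 wide, ending 79 mm from the centre); the handle runs along its y axis; z up. The dish slopes 8 degrees towards its middle.
- dish_grip (a point): centre of the dish's handle bar, 34 mm above dish_mid: a bar 118 long along the dish's y axis, 10 thick (along the dish's x), 16 high, on posts at both ends. Axes as dish_mid. Clear space of 38 mm between the bar and the ball.
- ball_center (a point): centre of the loose red ball, 22 diameter, 15 g, lying in the middle of the dish (18 mm above the dish's underside)
- dish: the same dish; origin at the centre of its underside, axes as dish_mid
- case: the fixed jewellery case with its lid; origin at the centre of its underside, 80 mm in front of and 75 mm below case_hinge, axes as case_hinge
- tray: fixed stainless steel tray, 280 (x) by 370 (y), walls 14 high, 4 thick; origin at the centre of its underside, its floor 4 mm above the table; carries the dish, flacon, deodorant and bowl
- flacon: squat green glass flacon, 60 diameter, 68 high with cap; origin at the centre of its underside; not to be moved
- deodorant: aluminium deodorant stick, 35 diameter, 90 high, upright; origin under it; not to be moved
- cufflink_bowl: grey ceramic bowl, 84 diameter, 35 high; origin under it; not to be moved
Mind the look-alikes: they are no part of the job. What is shaped like the dish but black or purple is not meant.

How it is judged (in metres and radians):
On the way, in this order (a step that is already met when the one before it is completed fails the run):
1. the lid is raised to 60 degrees (within 10) while the dish still stands in the tray (value of joint case_lid between 0.873 and 1.222 rad and velocity of joint case_lid between -0.05 and 0.05 rad/s and distance of dish_mid from where it was at the start of the episode below 0.02 m), for 0.3 s.
2. the dish is lifted off the tray in the fingers, ball in its middle (contact force between the fingers and dish above 1 N and contact force between dish and tray below 0.1 N and height (world z) of dish_mid above 0.075 m and horizontal distance between ball_center and dish_mid below 0.02 m), for 0.2 s.
At the end, for the whole second after the job is handed in: Held in the fingers: dish 60-160 mm above the tray floor, tilt < 0.1 rad, still, tab within 0.2 rad of square to the case, centre 250-450 mm before the hinge and within 60 mm of the mirror's middle line; ball within 8 mm of centre; lid 50-70 deg open, untouched (value of joint case_lid between 0.873 and 1.222 rad and contact force between the fingers and dish above 1 N and contact force between dish and tray below 0.1 N and contact force between each of the arm, the fingers, dish and case below 0.1 N and height (world z) of dish_mid between 0.106 and 0.206 m and angle between dish_mid's own z axis and vertical below 0.1 rad and angle between the x axis of dish_mid and the x axis of case_hinge, either way round below 0.2 rad and x of case_hinge in the frame of dish_mid above 0.15 m and x of dish_mid in the frame of case_hinge between -0.45 and -0.25 m and y of dish_mid in the frame of case_hinge between -0.06 and 0.06 m and horizontal distance between ball_center and dish_mid below 0.008 m and height (world z) of ball_center above 0.07 m and linear speed of dish below 0.02 m/s); the arm keeps its last pose, push and grip.
It fails at once if the ball leaves the middle of the dish (more than 20 mm off centre) (horizontal distance between ball_center and dish_mid above 0.02 m).
It fails at once if the dish tips more than 0.2 rad (angle between dish_mid's own z axis and vertical above 0.2 rad).
It fails at once if a bystander is disturbed (more than 20 mm) (distance of any of flacon, deodorant, cufflink_bowl from where it was at the start of the episode above 0.02 m).
It also fails if it takes over 64 s, if anything falls off the work surface, if the arm or the gripper's body presses on something with over 40 N, if the wrist force passes 120 N, or if a joint passes its speed limit or range.

### The arm

A 7-joint arm with a two-finger parallel gripper is mounted at the origin on the work surface. World frame = base frame: x ahead of the robot, y to its left, z up, the work surface at z = 0. Lengths are in mm, angles in rad, forces in N, time in s.
With the tool pointing down it reaches from about 400 to 850 mm from the base axis. Payload 10.4 kg.
Tool frame: the origin (TCP) lies at the centre of the arm's flange, where the gripper is bolted on; the fingertips stand 173 mm ahead of it and the grasp point (between the pads) lies 155 mm ahead of it; z points along the fingers, x is the direction in which the jaws open and shut, and the axes are right-handed (so a half turn about z gives the same grasp; the last joint's range is limited). The gripper opens to 85 mm and grips with 20 to 120 N. Pads are 22 mm wide; open, the fingers measure 114 mm over their backs; the gripper's body (76 mm by 85 mm) begins 54 mm behind the grasp point. The pads swing forward as they close: fully open they stand 13 mm farther back than shut.
Start: joints at [-1.268, 0.332, -0.065, 1.46, 0.022, 1.35, -0.088], TCP at [200.027, 592.133, 404.738] pointing down, gripper open.
Joint ranges: [-2.6, 2.6], [-0.5, 2.12], [-1.47, 1.34], [0.16, 2.42], [-1.27, 4.41], [0.06, 2.06], [-2.6, 2.6]. Speed limits (rad/s): [2.22, 2.22, 2.79, 2.79, 3.14, 3.14, 3.14].

### API

Orientations are given as a rotation vector (axis times angle).
In Python, from workcell import * gives the robot as it stands.
- The arm moves only by the tool servo_tool, never from a script. Its argument "motion" is text: rows parted by semicolons, each of 7 numbers parted by spaces: the shift along the tool's x, y, z in cm, then the turn, a rotation vector about the tool's x, y, z in degrees, then the gripper's target within -1 to 1 (fully open at 1, half-way at 0, shut at -1). In form: x y z rx ry rz hand; .... A call has 1 to 8 rows; each row is the pose to reach, as a shift and turn from the pose measured when the call began, along the tool's axes at that moment; what a row does not reach only later rows make up. A row lasts 1/8 s, in which the tool goes at most 62.5 mm and 10.7 degrees, less where a joint would pass 70% of its speed; a pose out of reach is approached as far as the arm can. A call with a gripper value outside its range is refused whole. The fingers move at their own pace and stop on an object; the grip force is fixed at half the most. Time passes only in rows, so rows that repeat a pose let the fingers close. It gives the time, the measured TCP pose, the force and the opening at its end, in the units of the state.
- state(): the state, without advancing time (a new reading comes with each control period).
- camera(name): name is "scene" or "top" or "wrist"; returns the picture (384x512x3 uint8, blue, green, red); there is no depth.
- camera_info(name): a dict with "fovy" (degrees; the focal length in pixels is half the picture's height over the tangent of half this angle, whatever the lens; pixels are square), "cx", "cy" (the principal point, pixels), "R" (3x3) and "t" (3): a world point X has camera coordinates R X + t. Camera axes: x right, y down, z forward; pixel columns grow to the right and rows downward; lengths in mm; the calibration is good to about 2 mm. A picture is of the moment at which its call begins: read the wrist's pose just before it. camera_info takes no time and is no camera call; for the wrist camera it gives the pose at the moment of the call.
- finish_job(): hands the job in, once; it reports no verdict.
The state is a dict: "time": time; "joints": joint angles; "qd": joint speeds; "joint_efforts": joint torques, N m; "ee_pos": TCP position; "tool_rot": TCP orientation; "ft_force": force on the tool from outside, world axes, zero at the start; "torque": the same for the moment, N m; "finger_gap": finger opening in mm.
Only numpy, scipy, OpenCV 4.12 (cv2) and the standard library are available. Lean on these libraries where they do the work, as an engineer would, in place of code of your own. Each camera call takes 0.05 s, during which the arm holds its last target. There are 200 camera calls.

## Working session

There is one attempt and no reset: what is moved stays moved. The work goes in short steps, Python scripts to look and compute and a tool call to move; the robot and the scene stay as the last step left them, time stands still between calls to the robot, and variables do not carry over. Pictures are saved under pics/ and viewed, about 8 in all and at most 12, crops included, and the job is handed in when it is done.

Besides the shell and the picture viewer there is one more tool, called after "Emit:" as name(argument=value, ...), one argument or row to a line, values as JSON. servo_tool: Moves the arm, as the interface text tells. Its arguments: {"type":"object","properties":{"motion":{"type":"string"}},"required":["motion"]}

```bash
mkdir -p pics; cat > h.py <<'E'
from workcell import *
import numpy as np, cv2
from scipy.spatial.transform import Rotation as Rn
def ray(info,u,v):
    f=192/np.tan(np.radians(info['fovy'])/2)
    R=np.array(info['R']);t=np.array(info['t'])
    return -R.T@t, R.T@np.array([(u-info['cx'])/f,(v-info['cy'])/f,1])
def onz(info,u,v,z):
    o,d=ray(info,u,v); return o+d*(z-o[2])/d[2]
def proj(info,X):
    f=192/np.tan(np.radians(info['fovy'])/2)
    c=np.array(info['R'])@np.array(X)+np.array(info['t']); return c[:2]/c[2]*f+[info['cx'],info['cy']]
E
python3 - <<'E'
from h import *
s=state();print(s)
a=camera('scene');b=camera('top')
cv2.imwrite('pics/scene.png',a);cv2.imwrite('pics/top.png',b);cv2.imwrite('pics/w.png',camera('wrist'))
cv2.imwrite('pics/both.png',np.vstack([cv2.resize(b,(800,600))]))
for n in ('scene','top','wrist'):print(n,camera_info(n))
E
```

```text
{'time': 0.0, 'joints': array([-1.26761607,  0.33288979, -0.0646865 ,  1.46093578,  0.02158166,
        1.34990487, -0.08849361]), 'qd': array([-0.0001346 ,  0.00044071, -0.00071805, -0.00055772, -0.00010375,
       -0.00142564,  0.00180336]), 'joint_efforts': array([-1.15845678e-04, -6.25426912e+01,  4.89703717e-02, -3.91607344e+01,
        1.61291898e-02,  9.75054310e-03, -2.96046119e-05]), 'ee_pos': array([199.98811502, 592.00715962, 403.90717244]), 'tool_rot': array([ 2.55156012e+00,  1.83128030e+00, -1.79120208e-03]), 'ft_force': array([ 0.33030403,  0.00084297, -0.43817879]), 'torque': array([ 0.00146625,  0.02130235, -0.04484912]), 'finger_gap': 85.61056400221398}
scene {'fovy': 54.73907219385998, 'cx': 250.6628507403221, 'cy': 184.63589676440048, 'R': array([[ 0.85973633,  0.51072703, -0.00336747],
       [ 0.31762749, -0.53982069, -0.77955526],
       [-0.39995778,  0.66914238, -0.6263244 ]]), 't': array([-431.3006491 ,  -57.10368547, 1075.92251578])}
top {'fovy': 49.029719003435154, 'cx': 257.990669017966, 'cy': 185.07793873121366, 'R': array([[-0.01463322, -0.99961055,  0.02376149],
       [-0.98341285,  0.01009121, -0.18110033],
       [ 0.18079001, -0.02601744, -0.98317753]]), 't': array([ 56.68935836, 470.58166453, 906.10459314])}
wrist {'fovy': 69.33141876725264, 'cx': 252.00006912076756, 'cy': 190.16933939296794, 'R': array([[ 3.19888521e-01,  9.47454837e-01, -8.16004129e-04],
       [ 9.13489706e-01, -3.08192129e-01,  2.65620345e-01],
       [ 2.51411795e-01, -8.57143108e-02, -9.64077365e-01]]), 't': array([-624.7790186 ,  -33.46281964,  378.01861489])}
```

View pics/both.png

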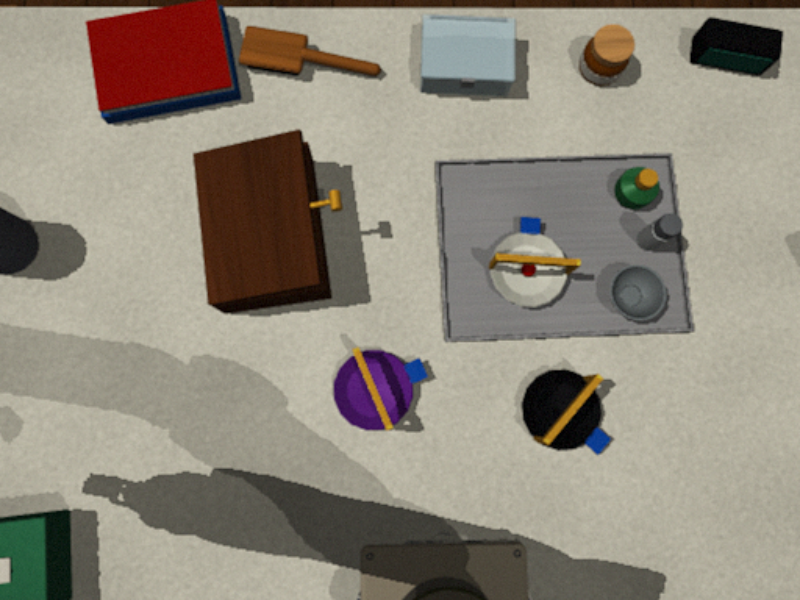

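View pics/scene.png

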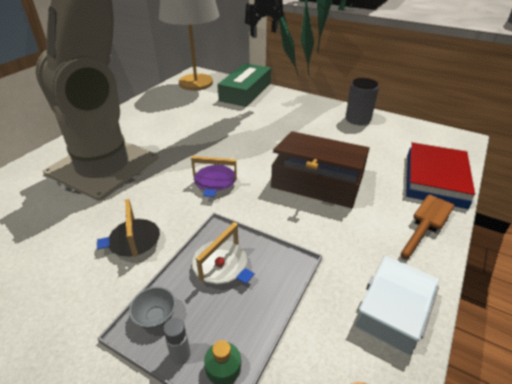

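The white dish (top view 800x600: (528,268), tab at (530,225) toward +x) is the target. The look-alikes are purple (374,390) and black (562,410). The case is at (262,222) with its pull at (336,199), facing right (−y). Next is a close crop of case and dish from both views.

```bash
python3 - <<'E'
from h import *
b=cv2.imread('pics/top.png');a=cv2.imread('pics/scene.png')
def crop(im,x,y,w,h,s): return cv2.resize(im[y:y+h,x:x+w],None,fx=s,fy=s,interpolation=cv2.INTER_CUBIC)
c1=crop(b,115,75,130,130,3);c2=crop(a,255,120,130,100,3);c3=crop(b,300,125,80,80,4);c4=crop(a,180,210,90,85,4)
out=np.zeros((600,800,3),np.uint8)
out[:300,:390]=c1[:300];out[:300,400:790]=c2
out[300:600,:320]=c3[:300];out[300:600,400:760]=c4[:300]
cv2.imwrite('pics/crop.png',out)
# blobs
def blobs(im,lo,hi,name,minA=8):
    m=cv2.inRange(cv2.cvtColor(im,cv2.COLOR_BGR2HSV),lo,hi)
    n,l,st,ce=cv2.connectedComponentsWithStats(m)
    for i in range(1,n):
        if st[i,4]>=minA: print(name,ce[i].round(1),st[i])
for nm,im in(('top',b),('scene',a)):
    blobs(im,(13,150,120),(28,255,255),nm+' brass')
    blobs(im,(105,150,80),(125,255,255),nm+' blue')
E
```

```text
top brass [392.3  27.5] [380  16  25  24 420]
top brass [180.   31.5] [153  18  88  27 778]
top brass [414.5 113.2] [409 108  12  11 108]
top brass [210.2 128.1] [198 122  19  12 105]
top brass [343.5 165.8] [317 162  54   8 227]
top brass [238.  248.4] [226 223  25  52 248]
top brass [366.2 261.6] [347 240  39  45 268]
top blue [66.8 73.4] [65 72  5  3 11]
top blue [339.  143.8] [333 139  13  11 125]
top blue [265.4 237.1] [259 230  14  15 145]
top blue [382.  281.6] [375 274  15  16 146]
scene brass [197.5  79.9] [181  75  31  12 242]
scene brass [312.6 163.2] [307 159  11   9  60]
scene brass [429.2 217.2] [403 196  50  58 918]
scene brass [128.5 220.4] [126 201   6  35 141]
scene brass [216.1 242.3] [198 224  38  36 146]
scene brass [491.3 324.3] [ 450  228   62  156 4267]
scene brass [221.1 349.2] [213 341  17  17 221]
scene brass [451.5 380.7] [447 377  13   7  45]
scene blue [209.3 192.5] [204 190  11   6  53]
scene blue [103.  242.8] [ 98 239  11   9  80]
scene blue [245.  275.6] [238 269  15  14 122]
```

View pics/crop.png

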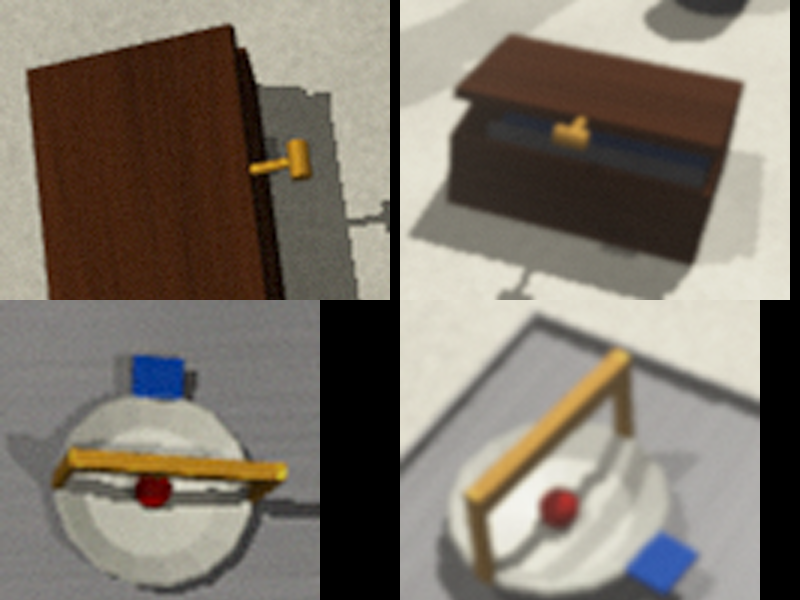

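```bash
python3 - <<'E'
from h import *
T=camera_info('top');S=camera_info('scene')
def tri(p,q):
    o1,d1=ray(T,*p);o2,d2=ray(S,*q)
    A=np.stack([d1,-d2],1);k=np.linalg.lstsq(A,o2-o1,rcond=None)[0]
    a=o1+d1*k[0];b=o2+d2*k[1];return ((a+b)/2).round(1),np.linalg.norm(a-b).round(1)
sc=lambda u,v:(255+(u-400)/3-.3,120+v/3-.3); tc=lambda u,v:(115+u/3-.3,75+v/3-.3)
print('pull',tri(tc(299,159),sc(572,133)))
print('backfar',tri(tc(28,71),sc(742,82)))
print('frontfar',tri(tc(233,27),sc(722,140)))
print('backnear',tri((210*.64,305*.64),sc(512,35)))
# dish: handle ends top: crop(300,125) x4 ; z top=88 ; bar centre
tc2=lambda u,v:(300+u/4-.4,125+(v-300)/4-.4); sc2=lambda u,v:(180+(u-400)/4-.4,210+(v-300)/4-.4)
print('h1',tri(tc2(72,456),sc2(622,356)),'h2',tri(tc2(284,470),sc2(475,494)))
print('h z80',onz(T,*tc2(72,460),80),onz(T,*tc2(284,472),80))
print('ball',tri(tc2(154,491),sc2(560,508)))
print('tab',tri(tc2(158,377),sc2(663,563)))
# dish centre by rim ellipse, z=4+24
print('rim',onz(T,*tc2(155,490),24))
E
```

```text
pull (array([580.9, 143.7, 124.8]), np.float64(3.0))
backfar (array([662.1, 346.2,  85.3]), np.float64(0.8))
frontfar (array([682. , 192.2, 124.1]), np.float64(7.3))
backnear (array([447.2, 317.3,  83. ]), np.float64(6.2))
h1 (array([510.1, -78.1,  85.3]), np.float64(1.5)) h2 (array([ 501.1, -192.3,   88.2]), np.float64(2.9))
h z80 [508.54723291 -79.34598799  80.        ] [ 500.74476522 -195.70778272   80.        ]
ball (array([ 504.9, -135.5,   20.9]), np.float64(3.9))
tab (array([ 571.7, -140.7,   25.6]), np.float64(2.4))
rim [ 503.3231105  -136.65009698   24.        ]
```

```bash
cat >> h.py <<'E'
def plan(P,yaw,tilt=None):
    "shift(cm), rotvec(deg) in the tool frame to bring the grasp point to P (mm), tool down, tool x at yaw (deg)"
    s=state();R0=Rn.from_rotvec(s['tool_rot']);c,q=np.cos(np.radians(yaw)),np.sin(np.radians(yaw))
    R1=Rn.from_matrix(np.array([[c,q,0],[q,-c,0],[0,0,-1]]))
    if tilt is not None:R1=Rn.from_rotvec(tilt)*R1
    tcp=np.array(P)-155*R1.as_matrix()[:,2]
    print('shift',(R0.inv().apply(tcp-s['ee_pos'])/10).round(2),'rot',np.degrees((R0.inv()*R1).as_rotvec()).round(1))
def st():
    s=state();R=Rn.from_rotvec(s['tool_rot']).as_matrix()
    print('t',round(s['time'],2),'grasp',(s['ee_pos']+155*R[:,2]).round(1),'yaw',np.degrees(np.arctan2(R[1,0],R[0,0])).round(1),'z',R[:,2].round(3),'F',s['ft_force'].round(1),'gap',round(s['finger_gap'],1))
E
python3 -c "
from h import *
st();plan([581,144,200],7.5)"
```

```text
t 0.15 grasp [200.  591.9 249.1] yaw 71.3 z [-0.    -0.001 -1.   ] F [ 0.6  0.2 -0.1] gap 85.3
shift [-30.25  50.43   4.95] rot [ 0.   0.1 63.8]
```

Emit:
servo_tool(
  motion="-15 25 0 0 0 30 1; -15 25 0 0 0 30 1; -15 25 0 0 0 30 1; -15 25 0 0 0 30 1; -30.2 50.4 2 0 0 63.8 1; -30.2 50.4 2 0 0 63.8 0.3; -30.2 50.4 2 0 0 63.8 0.3; -30.2 50.4 2 0 0 63.8 0.3",
)

```text
time: 1.15
ee_pos: [524.6, 210.0, 389.6]
tool_rot: [3.134, 0.202, -0.0]
ft_force: [0.4, 0.2, -0.9]
finger_gap: 55.4
```

Emit:
servo_tool(
  motion="0 0 0 0 0 0 0.3; 0 0 0 0 0 0 0.3",
)

```text
time: 1.4
ee_pos: [524.5, 210.1, 389.3]
tool_rot: [3.134, 0.201, -0.001]
ft_force: [-0.6, -0.1, -0.0]
finger_gap: 55.5
```

```bash
python3 - <<'E'
from h import *
st();plan([581,144,200],7.5)
w=camera('wrist');W=camera_info('wrist');t=camera('top')
for p in [(581,144,125),(504,-137,80)]:
    print(proj(W,p))
cv2.imwrite('pics/w1.png',np.hstack([cv2.resize(w,(800,600))]))
E
```

```text
t 1.4 grasp [524.4 210.  234.3] yaw 7.4 z [-0.001 -0.001 -1.   ] F [-0.6 -0.1 -0. ] gap 55.5
shift [4.76 7.28 3.43] rot [ 0.   0.1 -0.1]
[303.62867856 269.13074475]
[204.90961406 426.7301411 ]
```

View pics/w1.png

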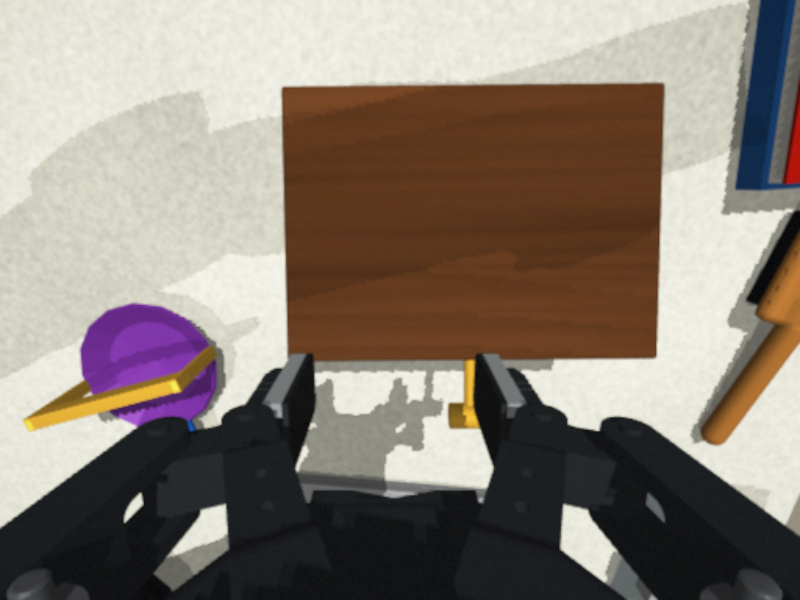

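Emit:
servo_tool(
  motion="4.5 7.1 3.4 0 0 0 0.1; 4.5 7.1 3.4 0 0 0 0.1; 4.5 7.1 3.4 0 0 0 0.1; 4.5 7.1 6 0 0 0 0.1; 4.5 7.1 8.5 0 0 0 0.1; 4.5 7.1 10.7 0 0 0 0.1; 4.5 7.1 10.7 0 0 0 0.1; 4.5 7.1 10.7 0 0 0 0.1",
)

```text
time: 2.5
ee_pos: [577.7, 148.0, 283.7]
tool_rot: [-3.134, -0.208, -0.001]
ft_force: [-0.3, -0.4, 0.4]
finger_gap: 46.4
```

```bash
python3 - <<'E'
from h import *
st()
cv2.imwrite('pics/w2.png',np.hstack([camera('wrist')[150:384,100:420],camera('scene')[60:294,180:500]]))
E
```

```text
t 2.5 grasp [577.8 148.1 128.7] yaw 7.6 z [ 0.     0.001 -1.   ] F [-0.3 -0.4  0.4] gap 46.4
```

View pics/w2.png

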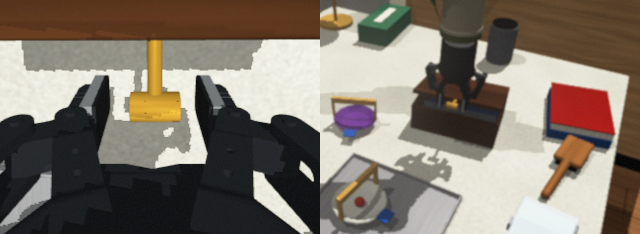

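The barrel sits centred between the pads (wrist crop pixel (155,107)). I'll check the fore-aft position before closing.

```bash
python3 - <<'E'
from h import *
W=camera_info('wrist');print(onz(W,255,257,125),onz(W,255,257,120))
plan([579,145,125],7.5)
E
```

```text
[579.21310426 145.03261069 125.        ] [579.63830976 142.30203939 120.        ]
shift [0.07 0.25 0.38] rot [-0.  -0.1  0. ]
```

Emit:
servo_tool(
  motion="0.1 0.3 0.5 0 0 0 0.1; 0.1 0.4 0.6 0 0 0 -1; 0.1 0.4 0.6 0 0 0 -1; 0.1 0.4 0.6 0 0 0 -1; 0.1 0.4 0.6 0 0 0 -1; 0.1 0.4 0.6 0 0 0 -1; 0.1 0.4 0.6 0 0 0 -1",
)

```text
time: 3.48
ee_pos: [579.6, 143.2, 277.8]
tool_rot: [-3.135, -0.206, -0.002]
ft_force: [3.8, -3.6, -2.8]
finger_gap: 25.0
```

```bash
python3 - <<'E'
from h import *
st()
s=state();R0=Rn.from_rotvec(s['tool_rot']).as_matrix()
f=np.array([.131,-.991,0]);z=np.array([0,0,1])
P0=np.array([578.5,145,125]);H=P0-f*195*np.cos(np.radians(14.8))-z*195*np.sin(np.radians(14.8));print(H)
for a in np.linspace(14.8,64,21):
    d=195*(f*(np.cos(np.radians(a))-np.cos(np.radians(14.8)))+z*(np.sin(np.radians(a))-np.sin(np.radians(14.8))))
    print(round(a,1),(R0.T@d/10).round(2))
E
```

```text
t 3.48 grasp [579.8 143.2 122.8] yaw 7.5 z [ 0.001  0.    -1.   ] F [ 3.8 -3.6 -2.8] gap 25.0
[553.80249654 331.83378573  75.1880772 ]
14.8 [0. 0. 0.]
17.3 [ 0.   -0.23 -0.8 ]
19.7 [ 0.  -0.5 -1.6]
22.2 [ 0.   -0.8  -2.38]
24.6 [ 0.   -1.13 -3.15]
27.1 [ 0.   -1.49 -3.9 ]
29.6 [ 0.01 -1.89 -4.64]
32.0 [ 0.01 -2.32 -5.36]
34.5 [ 0.01 -2.78 -6.06]
36.9 [ 0.01 -3.27 -6.74]
39.4 [ 0.01 -3.78 -7.4 ]
41.9 [ 0.01 -4.33 -8.03]
44.3 [ 0.01 -4.9  -8.64]
46.8 [ 0.01 -5.5  -9.23]
49.2 [ 0.01 -6.12 -9.79]
51.7 [ 1.000e-02 -6.760e+00 -1.032e+01]
54.2 [ 1.000e-02 -7.430e+00 -1.083e+01]
56.6 [ 1.00e-02 -8.12e+00 -1.13e+01]
59.1 [ 1.000e-02 -8.830e+00 -1.175e+01]
61.5 [ 1.000e-02 -9.560e+00 -1.216e+01]
64.0 [ 1.000e-02 -1.030e+01 -1.255e+01]
```

Emit:
servo_tool(
  motion="0 -0.2 -0.8 0 0 0 -1; 0 -0.5 -1.6 0 0 0 -1; 0 -0.8 -2.4 0 0 0 -1; 0 -1.1 -3.2 0 0 0 -1; 0 -1.5 -3.9 0 0 0 -1; 0 -1.9 -4.6 0 0 0 -1; 0 -2.3 -5.4 0 0 0 -1; 0 -2.8 -6.1 0 0 0 -1",
)

```text
time: 4.47
ee_pos: [575.7, 171.4, 339.3]
tool_rot: [-3.135, -0.206, -0.002]
ft_force: [4.6, -1.6, -6.3]
finger_gap: 24.5
```

```bash
python3 - <<'E'
from h import *
st()
f=np.array([.131,-.991,0]);H=np.array([553.8,331.8,75.2])
s=state();R0=Rn.from_rotvec(s['tool_rot']).as_matrix();p=s['ee_pos']+155*R0[:,2]
for a in np.arange(36,68,2.5):
    d=H+195*(f*np.cos(np.radians(a))+[0,0,np.sin(np.radians(a))])-p
    print(round(a,1),(R0.T@d/10).round(2))
print(np.degrees(np.arctan2(p[2]-75.2,(p-H)@f)),np.hypot(p[2]-75.2,(p-H)@f))
E
```

```text
t 4.47 grasp [575.9 171.4 184.3] yaw 7.5 z [ 0.001  0.    -1.   ] F [ 4.6 -1.6 -6.3] gap 24.5
36.0 [-0.09 -0.42 -0.56]
38.5 [-0.09 -0.94 -1.23]
41.0 [-0.09 -1.48 -1.89]
43.5 [-0.09 -2.05 -2.52]
46.0 [-0.09 -2.65 -3.12]
48.5 [-0.08 -3.28 -3.7 ]
51.0 [-0.08 -3.93 -4.25]
53.5 [-0.08 -4.6  -4.77]
56.0 [-0.08 -5.29 -5.26]
58.5 [-0.08 -6.01 -5.72]
61.0 [-0.08 -6.74 -6.15]
63.5 [-0.08 -7.5  -6.54]
66.0 [-0.08 -8.27 -6.91]
33.97034424779853 195.1913854285072
```

Emit:
servo_tool(
  motion="0 -0.4 -0.6 0 0 0 -1; 0 -0.9 -1.2 0 0 0 -1; 0 -1.5 -1.9 0 0 0 -1; 0 -2.1 -2.5 0 0 0 -1; 0 -2.7 -3.1 0 0 0 -1; 0 -3.3 -3.7 0 0 0 -1; 0 -3.9 -4.3 0 0 0 -1; 0 -4.6 -4.8 0 0 0 -1",
)

```text
time: 5.48
ee_pos: [569.4, 217.7, 387.3]
tool_rot: [-3.135, -0.207, -0.001]
ft_force: [3.7, -0.3, -8.2]
finger_gap: 24.5
```

```bash
cat > lid.py <<'E'
from h import *
st()
f=np.array([.131,-.991,0]);H=np.array([553.8,331.8,75.2])
s=state();R0=Rn.from_rotvec(s['tool_rot']).as_matrix();p=s['ee_pos']+155*R0[:,2]
for a in np.arange(54,68,2):
    d=H+195*(f*np.cos(np.radians(a))+[0,0,np.sin(np.radians(a))])-p
    print(round(a,1),(R0.T@d/10).round(2))
print(np.degrees(np.arctan2(p[2]-75.2,(p-H)@f)),np.hypot(p[2]-75.2,(p-H)@f))
E
python3 lid.py
```

```text
t 5.47 grasp [569.5 217.7 232.3] yaw 7.6 z [ 0.001  0.    -1.   ] F [ 3.7 -0.3 -8.2] gap 24.5
54 [-0.06 -0.06 -0.07]
56 [-0.06 -0.62 -0.46]
58 [-0.06 -1.19 -0.83]
60 [-0.06 -1.77 -1.18]
62 [-0.06 -2.37 -1.51]
64 [-0.06 -2.97 -1.82]
66 [-0.06 -3.59 -2.1 ]
53.76625756245023 194.774022572725
```

Emit:
servo_tool(
  motion="0 -0.6 -0.5 0 0 0 -1; 0 -1.2 -0.8 0 0 0 -1; 0 -1.8 -1.2 0 0 0 -1; 0 -2.4 -1.5 0 0 0 -1; 0 -2.5 -1.6 0 0 0 -1; 0 -2.5 -1.6 0 0 0 -1; 0 -2.5 -1.6 0 0 0 -1",
)

```text
time: 6.35
ee_pos: [566.0, 242.8, 403.4]
tool_rot: [-3.134, -0.208, -0.001]
ft_force: [2.5, 2.6, -6.4]
finger_gap: 24.2
```

```bash
python3 lid.py
```

```text
t 6.35 grasp [566.1 243.  248.4] yaw 7.6 z [ 0.     0.001 -1.   ] F [ 2.5  2.6 -6.4] gap 24.2
54 [-0.05  2.49  1.54]
56 [-0.05  1.93  1.15]
58 [-0.05  1.36  0.78]
60 [-0.05  0.78  0.43]
62 [-0.05  0.19  0.1 ]
64 [-0.05 -0.42 -0.21]
66 [-0.05 -1.04 -0.5 ]
62.63333139424623 194.97623661770965
```

Lid is at about 61°. Release, then back straight up.

Emit:
servo_tool(
  motion="0 0 0 0 0 0 0.1; 0 0 0 0 0 0 0.1; 0 0 0 0 0 0 0.1; 0 0 0 0 0 0 0.1; 0 0 -2 0 0 0 0.1; 0 0 -4 0 0 0 0.1; 0 0 -7 0 0 0 0.1; 0 0 -7 0 0 0 0.1",
)

```text
time: 7.35
ee_pos: [566.3, 242.6, 475.9]
tool_rot: [-3.132, -0.207, -0.007]
ft_force: [0.7, -0.6, -0.4]
finger_gap: 47.0
```

```bash
python3 - <<'E'
from h import *
st();plan([504,-137,210],-4)
a=camera('scene');b=camera('top')
for nm,im in(('top',b),('scene',a)):
    m=cv2.inRange(cv2.cvtColor(im,cv2.COLOR_BGR2HSV),(13,150,120),(28,255,255))
    n,l,s_,ce=cv2.connectedComponentsWithStats(m)
    for i in range(1,n):
        if s_[i,4]>20:print(nm,ce[i].round(1),s_[i])
    print(nm,proj(camera_info(nm),[566,243,248]).round(1))
cv2.imwrite('pics/s3.png',np.hstack([a[0:300,150:450],b[50:350,100:400]]))
E
```

```text
t 7.35 grasp [566.9 243.1 320.9] yaw 7.6 z [ 0.004  0.003 -1.   ] F [ 0.7 -0.6 -0.4] gap 47.0
shift [-11.22  36.84  10.95] rot [-0.2 -0.2 11.6]
top [182.2  31.8] [ 153   17   88   29 1083]
top [392.4  27.5] [380  16  25  24 380]
top [414.5 113.3] [409 108  12  12 111]
top [359.6 166.8] [349 164  22   6  91]
top [237.9 248.6] [226 223  25  52 256]
top [153.3 113.7]
scene [197.4  79.7] [181  75  31  12 235]
scene [328.6  97.3] [324  95  11   6  44]
scene [429.1 217.7] [403 196  50  59 945]
scene [489.7 325.4] [ 450  227   62  157 4820]
scene [205.7 252. ] [197 244  19  17  90]
scene [221.1 349.4] [213 341  17  17 219]
scene [451.6 379.6] [446 374  14  10  78]
scene [328.   97.3]
```

View pics/s3.png

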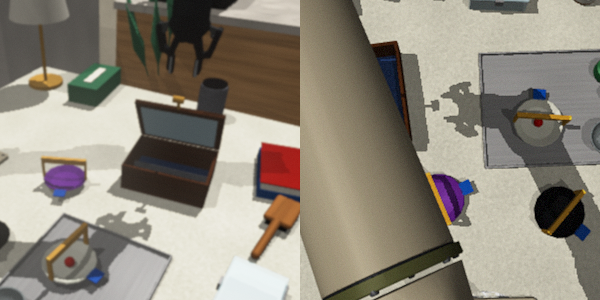

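The lid stays open with the pull as predicted (scene px (328,97)), and the dish is untouched. Now moving over the dish.

Emit:
servo_tool(
  motion="-11 36.5 0 0 0 11.6 0.3; -11 36.5 0 0 0 11.6 0.3; -11 36.5 0 0 0 11.6 0.3; -11 36.5 4 0 0 11.6 0.3; -11 36.5 8 0 0 11.6 0.3; -11 36.5 10 0 0 11.6 0.3; -11 36.5 10.5 0 0 11.6 0.3; -11 36.5 10.5 0 0 11.6 0.3",
)

```text
time: 8.45
ee_pos: [503.5, -135.4, 365.2]
tool_rot: [-3.139, 0.117, 0.007]
ft_force: [0.7, 0.4, 0.1]
finger_gap: 55.7
```

Emit:
servo_tool(
  motion="0 0 0 0 0 0 0.3; 0 0 0 0 0 0 0.3",
)

```text
time: 8.7
ee_pos: [503.8, -134.5, 365.5]
tool_rot: [-3.139, 0.114, 0.006]
ft_force: [-0.1, 0.4, 0.5]
finger_gap: 55.3
```

```bash
python3 - <<'E'
from h import *
st();plan([504,-137,150],-4)
w=camera('wrist');W=camera_info('wrist')
print(proj(W,[504,-137,88]).round(1))
cv2.imwrite('pics/w4.png',cv2.resize(w,(800,600)))
E
```

```text
t 8.7 grasp [ 503.2 -134.4  210.5] yaw -4.2 z [-0.004  0.001 -1.   ] F [-0.1  0.4  0.5] gap 55.3
shift [0.06 0.25 6.05] rot [-0.   0.2 -0.2]
[254.4 192.8]
```

View pics/w4.png

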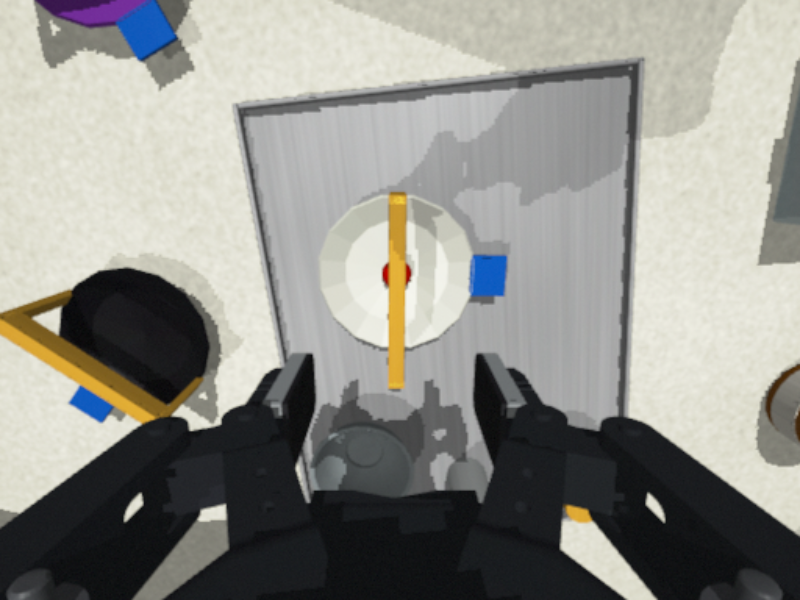

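```bash
python3 - <<'E'
from h import *
W=camera_info('wrist');k=1.5625
e1=onz(W,398/k,193/k,88);e2=onz(W,397/k,389/k,88);print(e1,e2,(e1+e2)/2,np.linalg.norm(e1-e2),np.degrees(np.arctan2(*(e1-e2)[:2])))
c=((e1+e2)/2);print('tab',onz(W,489/k,275/k,22),'ball',onz(W,397/k,273/k,22))
plan([c[0],c[1],80],-4)
E
```

```text
[508.63791668 -75.0269267   88.        ] [ 499.67865891 -193.95394849   88.        ] [ 504.1582878 -134.4904376   88.       ] 119.26401306082263 4.308187159094121
tab [ 571.49880307 -140.62589453   22.        ] ball [ 504.09177419 -134.2824739    22.        ]
shift [ 0.07  0.   13.06] rot [-0.   0.2 -0.2]
```

Emit:
servo_tool(
  motion="0.1 0 3 0 0 0 0.3; 0.1 0 6 0 0 0 0.2; 0.1 0 9 0 0 0 0.2; 0.1 0 11 0 0 0 0.1; 0.1 0 12.5 0 0 0 0; 0.1 0 13 0 0 0 0; 0.1 0 13 0 0 0 0; 0.1 0 13 0 0 0 0",
)

```text
time: 9.75
ee_pos: [504.8, -134.5, 236.3]
tool_rot: [-3.139, 0.114, 0.004]
ft_force: [0.6, -0.0, -0.7]
finger_gap: 42.7
```

```bash
python3 - <<'E'
from h import *
st();plan([504.2,-134.5,80],-4.3)
w=camera('wrist')
cv2.imwrite('pics/w5.png',w)
E
```

```text
t 9.75 grasp [ 504.4 -134.4   81.3] yaw -4.2 z [-0.002  0.001 -1.   ] F [ 0.6 -0.  -0.7] gap 42.7
shift [-0.06  0.    0.13] rot [-0.   0.1  0.1]
```

View pics/w5.png

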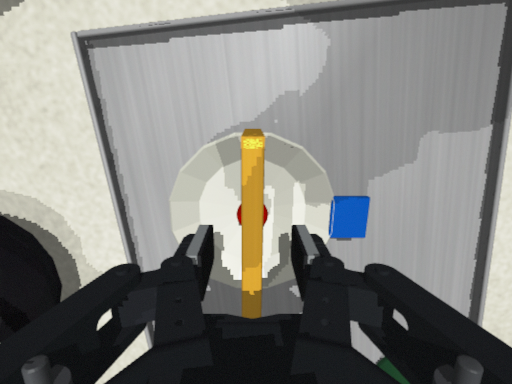

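The bar (px 252) is centred between the pads. Closing in stages.

Emit:
servo_tool(
  motion="0 0 0.1 0 0 0 -0.3; 0 0 0.1 0 0 0 -0.5; 0 0 0.1 0 0 0 -0.6; 0 0 0.1 0 0 0 -0.68; 0 0 0.1 0 0 0 -0.74; 0 0 0.1 0 0 0 -0.8; 0 0 0.1 0 0 0 -1; 0 0 0.1 0 0 0 -1",
)

```text
time: 10.8
ee_pos: [504.7, -134.6, 235.4]
tool_rot: [-3.139, 0.114, 0.004]
ft_force: [-0.8, 0.2, 4.2]
finger_gap: 9.0
```

Emit:
servo_tool(
  motion="0 0 0.1 0 0 0 -1; 0 0 -0.1 0 0 0 -1; 0 0 -0.3 0 0 0 -1; 0 0 -0.6 0 0 0 -1; 0 0 -1 0 0 0 -1; 0 0 -1.5 0 0 0 -1; 0 0 -2 0 0 0 -1; 0 0 -2.5 0 0 0 -1",
)

```text
time: 11.8
ee_pos: [504.8, -134.6, 260.8]
tool_rot: [-3.139, 0.114, 0.003]
ft_force: [-0.4, 0.0, -3.4]
finger_gap: 8.8
```

```bash
python3 - <<'E'
from h import *
st();f=np.array([.131,-.991,0]);H=np.array([553.8,331.8,0]);T=H+345*f;print(T);plan([T[0],T[1],184],97.5);plan([504.4,-134.5,184],-4.2)
w=camera('wrist')
cv2.imwrite('pics/w6.png',np.hstack([w[90:330,90:410],camera('scene')[170:410,100:420][:240] if False else camera('scene')[144:384,100:420]]))
E
```

```text
t 11.8 grasp [ 504.5 -134.5  105.8] yaw -4.2 z [-0.002  0.001 -1.   ] F [-0.4  0.  -3.4] gap 8.8
[598.995 -10.095   0.   ]
shift [  8.47 -13.11  -7.83] rot [-1.000e-01  1.000e-01 -1.017e+02]
shift [-0.06 -0.02 -7.82] rot [-0.   0.1  0. ]
```

View pics/w6.png

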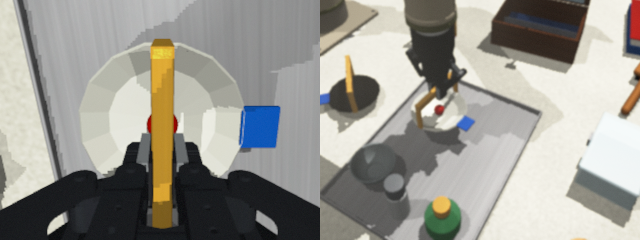

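Emit:
servo_tool(
  motion="0 0 -0.4 0 0 0 -1; 0 0 -1.2 0 0 0 -1; 0 0 -2.4 0 0 0 -1; 0 0 -3.8 0 0 0 -1; 0 0 -5.2 0 0 0 -1; 0 0 -6.4 0 0 0 -1; 0 0 -7.2 0 0 0 -1; 0 0 -7.8 0 0 0 -1",
)

```text
time: 12.9
ee_pos: [505.1, -134.7, 339.5]
tool_rot: [-3.139, 0.114, 0.002]
ft_force: [-0.6, -0.0, -2.5]
finger_gap: 8.6
```

Emit:
servo_tool(
  motion="0.1 -0.1 0 0 0 -1 -1; 0.2 -0.3 0 0 0 -3 -1; 0.4 -0.6 0 0 0 -6 -1; 0.7 -1.1 0 0 0 -9 -1; 1 -1.6 0 0 0 -12 -1; 1.3 -2.1 0 0 0 -15 -1; 1.6 -2.5 0 0 0 -18 -1; 1.8 -2.8 0 0 0 -20 -1",
)

```text
time: 13.9
ee_pos: [525.2, -107.8, 339.1]
tool_rot: [-3.11, -0.437, 0.003]
ft_force: [0.2, -0.5, -2.2]
finger_gap: 8.9
```

```bash
python3 - <<'E'
from h import *
st();plan([599,-10.1,184],97.5)
w=camera('wrist');m=cv2.inRange(cv2.cvtColor(w,cv2.COLOR_BGR2HSV),(0,150,60),(5,255,255));x=np.argwhere(m[150:300]>0);print(len(x),x.mean(0),x.min(0),x.max(0))
E
```

```text
t 13.9 grasp [ 524.9 -107.6  184.1] yaw 16.0 z [-0.002  0.001 -1.   ] F [ 0.2 -0.5 -2.2] gap 8.9
shift [ 9.79 -7.36  0.  ] rot [ -0.1   0.  -81.5]
93 [ 64.22580645 252.13978495] [ 56 237] [ 72 267]
```

Emit:
servo_tool(
  motion="0.1 -0.1 0 0 0 -1 -1; 0.4 -0.3 0 0 0 -4 -1; 0.8 -0.6 0 0 0 -8 -1; 1.4 -1 0 0 0 -13 -1; 2 -1.5 0 0 0 -18 -1; 2.6 -1.9 0 0 0 -22 -1; 3 -2.3 0 0 0 -25 -1; 3.3 -2.5 0 0 0 -27 -1",
)

```text
time: 14.95
ee_pos: [550.2, -74.0, 339.0]
tool_rot: [-2.92, -1.156, 0.002]
ft_force: [-1.3, 0.3, -3.0]
finger_gap: 8.4
```

```bash
cat > chk.py <<'E'
from h import *
st();plan([599,-10.1,184],97.5)
w=camera('wrist');m=cv2.inRange(cv2.cvtColor(w,cv2.COLOR_BGR2HSV),(0,150,60),(5,255,255));x=np.argwhere(m[150:300]>0);print(len(x),x.mean(0),x.min(0),x.max(0))
E
python3 chk.py
```

```text
t 14.95 grasp [549.9 -73.9 184. ] yaw 43.2 z [-0.002  0.001 -1.   ] F [-1.3  0.3 -3. ] gap 8.4
shift [ 7.93 -1.32  0.  ] rot [ -0.1  -0.  -54.3]
99 [ 64.15151515 251.82828283] [ 55 237] [ 72 267]
```

The ball has not moved in the wrist view. Continuing with the next two thirds.

Emit:
servo_tool(
  motion="0.1 0 0 0 0 -1 -1; 0.4 -0.1 0 0 0 -4 -1; 1 -0.2 0 0 0 -8 -1; 1.7 -0.3 0 0 0 -13 -1; 2.4 -0.4 0 0 0 -18 -1; 3.1 -0.5 0 0 0 -22 -1; 3.6 -0.6 0 0 0 -25 -1; 3.9 -0.6 0 0 0 -27 -1",
)

```text
time: 16.0
ee_pos: [574.8, -42.5, 339.0]
tool_rot: [-2.566, -1.809, 0.001]
ft_force: [-0.5, 0.4, -1.7]
finger_gap: 9.0
```

```bash
python3 chk.py
```

```text
t 16.0 grasp [574.5 -42.4 184. ] yaw 70.4 z [-0.002  0.001 -1.   ] F [-0.5  0.4 -1.7] gap 9.0
shift [ 3.87  1.19 -0.  ] rot [ -0.1  -0.  -27.1]
94 [ 64.23404255 252.94680851] [ 56 238] [ 72 267]
```

Emit:
servo_tool(
  motion="0.1 0 0 0 0 -1 -1; 0.4 0.1 0 0 0 -4 -1; 1 0.3 0 0 0 -8 -1; 1.7 0.5 0 0 0 -13 -1; 2.4 0.7 0 0 0 -18 -1; 3.1 0.9 0 0 0 -22 -1; 3.6 1.1 0 0 0 -25 -1; 3.9 1.2 0 0 0 -27 -1",
)

```text
time: 17.05
ee_pos: [599.4, -9.5, 339.0]
tool_rot: [-2.069, -2.361, 0.0]
ft_force: [-0.0, 0.2, -2.2]
finger_gap: 9.1
```

Emit:
servo_tool(
  motion="0 0 0 0 0 0 -1; 0 0 0 0 0 0 -1; 0 0 0 0 0 0 -1; 0 0 0 0 0 0 -1; 0 0 0 0 0 0 -1; 0 0 0 0 0 0 -1; 0 0 0 0 0 0 -1; 0 0 0 0 0 0 -1",
)

```text
time: 18.05
ee_pos: [599.4, -9.5, 338.9]
tool_rot: [-2.069, -2.361, 0.001]
ft_force: [0.6, 0.2, -0.9]
finger_gap: 9.1
```

```bash
python3 chk.py; python3 - <<'E'
from h import *
a=camera('scene');print(proj(camera_info('scene'),[566,243,248]))
m=cv2.inRange(cv2.cvtColor(a,cv2.COLOR_BGR2HSV),(13,150,120),(28,255,255));x=np.argwhere(m[80:115,310:345]>0);print(x.mean(0)[::-1]+[310,80])
cv2.imwrite('pics/fin.png',np.hstack([a[:,60:440],camera('wrist')[:,60:440]]))
E
```

```text
t 18.05 grasp [599.1  -9.3 183.9] yaw 97.6 z [-0.002  0.001 -1.   ] F [ 0.6  0.2 -0.9] gap 9.1
shift [-0.06 -0.04 -0.01] rot [-0.1 -0.1  0.1]
92 [ 64.09782609 253.26086957] [ 56 238] [ 72 267]
[327.96477843  97.26939697]
[330.12903226  97.67741935]
```

View pics/fin.png

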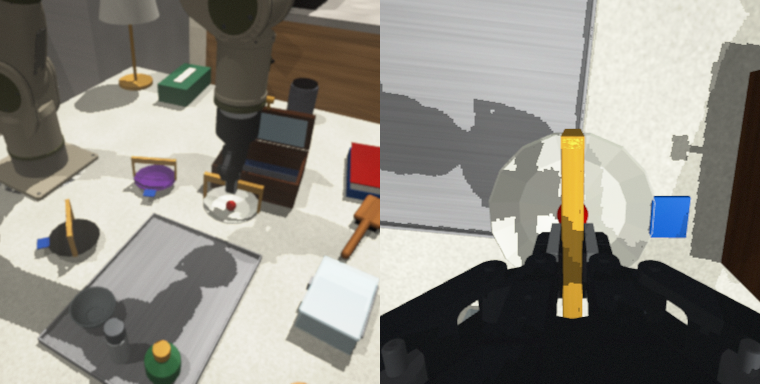

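```bash
python3 -c "
from workcell import *
print(finish_job())"
```

```text
the job is handed in; nothing more can be done
None
```

The job is handed in after about 18 s of robot time. The lid is raised and left standing, and the white dish is held level in front of the case with its tab pointing at it. `finish_job()` gave no verdict, so what follows is from my own last checks.

- **Lid:** it was already about 13° open at the start. I pinched the pull, swung it along its arc and released it at about 61° by the arm's pose. In the last view the pull was about 1.5 px from where it was after release. The arm partly hid it there.
- **Dish:** I took it by the brass handle, lifted it about 104 mm and turned it +102°.
    - The grasp point ended at (599, −9, 184) mm, which is about 345 mm in front of the hinge and close to the mirror's middle line by my estimate.
    - The underside is about 100 mm above the tray floor.
    - The tab is within about 1° of square to the case, taking the case's direction as measured. The tool is upright to 0.2°.
- **Ball:** it moved about 1 px in the wrist view across the turn and ended in the middle of the dish.
- **Other things:** the flacon, deodorant, bowl and look-alikes look undisturbed in the last view; I did not measure them. No check failed.

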